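# Find the rattling nozzle case and hold it out over the hand-over mat

## Task

Three sealed nozzle cases look alike, but in just one of them a steel part has come loose. Take them up one at a time and shake or rock each one lengthwise, well clear of the bench, so that a loose part would roll from end to end and back, setting a silent one back upright on the bench; once you have found the rattling case, hold it out upright and still over the middle of the yellow-lined hand-over mat, about a hand's breadth (10 cm) above it, and finish while still holding it there. Leave the two silent cases standing upright on the bench off the mat, and do not disturb the tin and the two cups.

Things in the scene. Friction and masses are not known exactly. Their poses are not given: they have to be found in the camera images.
- case_a_center (a point): middle (55 mm above the underside) of one of three look-alike sealed black cases with a red latch, standing on edge: 53 mm thick (local x) over rubber grip panels, 150 mm long (local y, level), 105 mm high (local z, up), latch 10 mm higher at mid-top. Grip from above across the panels (60 mm long, 66 to 102 mm above the underside) with about 40 N: squeezed over 70 N it may tremble and pivot. 0.4 to 0.8 kg
- case_b_center (a point): middle (55 mm above the underside) of one of three look-alike sealed black cases with a red latch, standing on edge: 53 mm thick (local x) over rubber grip panels, 150 mm long (local y, level), 105 mm high (local z, up), latch 10 mm higher at mid-top. Grip from above across the panels (60 mm long, 66 to 102 mm above the underside) with about 40 N: squeezed over 70 N it may tremble and pivot. 0.4 to 0.8 kg
- case_c_center (a point): middle (55 mm above the underside) of one of three look-alike sealed black cases with a red latch, standing on edge: 53 mm thick (local x) over rubber grip panels, 150 mm long (local y, level), 105 mm high (local z, up), latch 10 mm higher at mid-top. Grip from above across the panels (60 mm long, 66 to 102 mm above the underside) with about 40 N: squeezed over 70 N it may tremble and pivot. 0.4 to 0.8 kg
- case_a: underside of that case, same axes. In just one of the three, differing each time, a loose 140 g steel ball (start: mid-length) can roll 85 mm end to end along local y. Tilting the case lengthwise by over 12 degrees, say 25, makes it roll to the low end, where it stays when the case is level again. The moment at the wrist, level, then differs by 0.12 N m between its ends
- case_b: underside of that case, same axes. In just one of the three, differing each time, a loose 140 g steel ball (start: mid-length) can roll 85 mm end to end along local y. Tilting the case lengthwise by over 12 degrees, say 25, makes it roll to the low end, where it stays when the case is level again. The moment at the wrist, level, then differs by 0.12 N m between its ends
- case_c: underside of that case, same axes. In just one of the three, differing each time, a loose 140 g steel ball (start: mid-length) can roll 85 mm end to end along local y. Tilting the case lengthwise by over 12 degrees, say 25, makes it roll to the low end, where it stays when the case is level again. The moment at the wrist, level, then differs by 0.12 N m between its ends
- mat_center (a point): middle of the upper side of the black rubber hand-over mat with a yellow border line and yellow ring, 160 x 160 mm, 4 mm thick, fixed flat on the bench
- tin_center (a point): bystander: closed sample tin, 67 mm across, 73 mm high, loose; point half-way up
- small_cup_center (a point): bystander: small mixing cup, 75 mm across, 86 mm high, loose; point half-way up
- dip_cup_center (a point): bystander: small metal dip cup with a wire bail, 57 x 75 mm, 143 mm high with the bail, loose; point 30 mm above its underside
Not all that is in view belongs to the job. Leave any purple look-alike of the case_c alone.

How it is judged:
On the way, in this order (a step that is already met when the one before it is completed fails the run):
1. the rattling case, held clear of the bench (middle above 104 mm), has been shaken or rocked so that the loose ball rolled to one end (((distance between loose_ball_center and case_a_center below 0.09 m and contact force between the fingers and case_a above 1 N and height (world z) of case_a_center above 0.104 m and not (y of loose_ball_center in the frame of case_a between -0.03 and 0.03 m)) or (distance between loose_ball_center and case_b_center below 0.09 m and contact force between the fingers and case_b above 1 N and height (world z) of case_b_center above 0.104 m and not (y of loose_ball_center in the frame of case_b between -0.03 and 0.03 m)) or (distance between loose_ball_center and case_c_center below 0.09 m and contact force between the fingers and case_c above 1 N and height (world z) of case_c_center above 0.104 m and not (y of loose_ball_center in the frame of case_c between -0.03 and 0.03 m)))).
2. and, still held clear, so that it rolled back across the middle (((distance between loose_ball_center and case_a_center below 0.09 m and contact force between the fingers and case_a above 1 N and height (world z) of case_a_center above 0.104 m and y of loose_ball_center in the frame of case_a between -0.015 and 0.015 m) or (distance between loose_ball_center and case_b_center below 0.09 m and contact force between the fingers and case_b above 1 N and height (world z) of case_b_center above 0.104 m and y of loose_ball_center in the frame of case_b between -0.015 and 0.015 m) or (distance between loose_ball_center and case_c_center below 0.09 m and contact force between the fingers and case_c above 1 N and height (world z) of case_c_center above 0.104 m and y of loose_ball_center in the frame of case_c between -0.015 and 0.015 m))).
At the end, for the whole second after the job is handed in: the rattling case is held by the fingers alone, upright within 0.2 rad, still, its middle within 50 mm sideways of the mat's centre, its underside 45 to 205 mm above the mat; the silent cases stand upright on the bench, let go, middles over 100 mm from the mat's centre (((distance between loose_ball_center and case_a_center below 0.09 m and contact force between the fingers and case_a above 1 N and height (world z) of case_a_center between 0.104 and 0.264 m and horizontal distance between case_a_center and mat_center below 0.05 m and angle between case_a_center's own z axis and vertical below 0.2 rad and linear speed of case_a below 0.08 m/s and contact force between each of case_a, the fingers and case_b below 0.5 N and angle between each of case_b_center, case_c_center's own z axis and vertical below 0.15 rad and height (world z) of case_b_center between 0.045 and 0.065 m and linear speed of each of case_b, case_c below 0.03 m/s and horizontal distance between each of case_b_center, case_c_center and mat_center above 0.1 m and contact force between each of case_a, the fingers and case_c below 0.5 N and height (world z) of case_c_center between 0.045 and 0.065 m) or (distance between loose_ball_center and case_b_center below 0.09 m and contact force between the fingers and case_b above 1 N and height (world z) of case_b_center between 0.104 and 0.264 m and horizontal distance between case_b_center and mat_center below 0.05 m and angle between case_b_center's own z axis and vertical below 0.2 rad and linear speed of case_b below 0.08 m/s and contact force between each of case_b, the fingers and case_a below 0.5 N and angle between each of case_a_center, case_c_center's own z axis and vertical below 0.15 rad and height (world z) of case_a_center between 0.045 and 0.065 m and linear speed of each of case_a, case_c below 0.03 m/s and horizontal distance between each of case_a_center, case_c_center and mat_center above 0.1 m and contact force between each of case_b, the fingers and case_c below 0.5 N and height (world z) of case_c_center between 0.045 and 0.065 m) or (distance between loose_ball_center and case_c_center below 0.09 m and contact force between the fingers and case_c above 1 N and height (world z) of case_c_center between 0.104 and 0.264 m and horizontal distance between case_c_center and mat_center below 0.05 m and angle between case_c_center's own z axis and vertical below 0.2 rad and linear speed of case_c below 0.08 m/s and contact force between each of case_c, the fingers and case_a below 0.5 N and angle between each of case_a_center, case_b_center's own z axis and vertical below 0.15 rad and height (world z) of case_a_center between 0.045 and 0.065 m and linear speed of each of case_a, case_b below 0.03 m/s and horizontal distance between each of case_a_center, case_b_center and mat_center above 0.1 m and contact force between each of case_c, the fingers and case_b below 0.5 N and height (world z) of case_b_center between 0.045 and 0.065 m))); the arm keeps its last pose, push and grip.
It fails at once if the sample tin is moved by more than 25 mm (distance of tin_center from where it was at the start of the episode above 0.025 m).
It fails at once if the small mixing cup is moved by more than 25 mm (distance of small_cup_center from where it was at the start of the episode above 0.025 m).
It fails at once if the dip cup is moved by more than 25 mm (distance of dip_cup_center from where it was at the start of the episode above 0.025 m).
It also fails if it takes over 72 s, if anything falls off the work surface, if the arm or the gripper's body presses on something with over 40 N, if the wrist force passes 120 N, or if a joint passes its speed limit or range.

## Robot

A 7-joint arm with a two-finger parallel gripper is mounted at the origin on a cart in front of the work surface, level with it; the furniture and walls round the work are solid. World frame = base frame: x ahead of the robot, y to its left, z up, the work surface at z = 0. Lengths are in m, angles in rad, forces in N, time in s.
With the tool pointing down it reaches from about 0.425 to 0.875 m from the base axis. Payload 9.9 kg.
Tool frame: the origin (TCP) lies midway between the tips of the shut fingers; the grasp point (between the pads) lies 19 mm behind it (manip.hold_point_z is the y of the grasp point in the tool frame, in m); y points along the fingers, z is the direction in which the jaws open and shut, and the axes are right-handed (so a half turn about y gives the same grasp; the last joint's range is limited). The gripper opens to 85 mm and grips with 20 to 120 N. Pads are 22 mm wide; open, the fingers measure 114 mm over their backs; the gripper's body (76 mm by 85 mm) begins 54 mm behind the grasp point. The pads swing forward as they close: fully open they stand 13 mm farther back than shut.
Start: joints at [1.238, 0.576, 0.025, 1.437, -0.015, 1.129, -0.057], TCP at [0.166, -0.654, 0.231] pointing down, gripper open.
Joint ranges: [-2.76, 2.76], [-0.34, 2.15], [-1.52, 1.57], [0.19, 2.46], [-1.09, 4.23], [0.17, 1.99], [-2.82, 2.82]. Speed limits (rad/s): [2.22, 2.22, 3.01, 3.01, 3.14, 3.14, 3.14].

## Interface

Orientations are given as [roll, pitch, yaw] about the fixed x, y, z axes, in that order (R = Rz(yaw) Ry(pitch) Rx(roll)).
In Python, from rig import readout, imaging, manip gives the robot as it stands. The module is installed in compiled form; this text tells all that it offers.
- The arm moves only by the tool drive_tool, never from a script. Its arguments are lists of equal length, an entry for each row: "delta_pos": the shift along the world's x, y, z in mm, a list of three; "twist": the turn about the world's z in rad. A call has 1 to 20 rows; each row shifts and turns the commanded pose from where the row before left it; what a row does not reach is not made up. A row lasts 1/12 s, in which the tool goes at most 41.7 mm and 7.16 degrees, less where a joint would pass 70% of its speed; a pose out of reach is approached as far as the arm can. A call with a gripper value outside its range is refused whole. "jaw" is the finger opening in mm, from 0 to 85.4, set as the call begins (left out, the last holds). The fingers move at their own pace and stop on an object; "force" is the grip in N (left out, the last holds). Time passes only in rows, so rows that do not move let the fingers close. It gives the time, the measured TCP pose, the force and the opening at its end, in the units of the state.
- readout.get_state(): the state, without advancing time (a new reading comes with each control period).
- imaging.camera(name): name is "scene" or "top"; returns a dict with "img" (384x512x3 uint8, blue, green, red), "fx", "fy", "cx", "cy" (pixels), "extrinsics" (4x4, takes a point from world to camera coordinates). Camera axes: x right, y up, looking along -z (the intrinsics and any distortion apply to the point x, -y, -z); pixel columns grow to the right and rows downward; lengths in m; the calibration is good to about 2 mm. A picture is of the moment at which its call begins. There is no depth.
- manip.sign_off(): hands the job in, once; it reports no verdict.
The state is a dict: "time": time; "joint_positions": joint angles; "qd": joint speeds; "effort": joint torques, N m; "tcp_pos": TCP position; "orientation": TCP orientation; "ft_force": force on the tool from outside, world axes, zero at the start; "torque": the same for the moment, N m; "grip_width": opening from 0.0 (shut) to 1.0 (fully open).
Only numpy, scipy, OpenCV 4.12 (cv2) and the standard library are available. Lean on these libraries where they do the work, as an engineer would, in place of code of your own. Each camera call takes 0.05 s, during which the arm holds its last target.

## Working session

There is one attempt and no reset: what is moved stays moved. The work goes in short steps, Python scripts to look and compute and a tool call to move; the robot and the scene stay as the last step left them, time stands still between calls to the robot, and variables do not carry over. Pictures are saved under pics/ and viewed, and the job is handed in when it is done.

Besides the shell and the picture viewer there is one more tool, called after "Request:" as a command line: name --pt "numbers of a row" for each row, then --argument value for the rest. drive_tool: Moves the arm, as the interface text tells. Its arguments: {"type":"object","properties":{"delta_pos":{"type":"array","items":{"type":"array","items":{"type":"number"}}},"twist":{"type":"array","items":{"type":"number"}},"jaw":{"type":"number"},"force":{"type":"number"}},"required":["delta_pos","twist"]}

```bash
mkdir -p pics; cat > h.py <<'E'
import numpy as np, cv2
from rig import readout, imaging, manip
def grab(n,tag):
    c=imaging.camera(n); cv2.imwrite(f'pics/{tag}_{n}.png',c['img']); np.savez(f'pics/{tag}_{n}.npz',**c); return c
def load(n,tag): return dict(np.load(f'pics/{tag}_{n}.npz'))
def ray(c,u,v):
    E=np.array(c['extrinsics']); R=E[:3,:3]; t=E[:3,3]
    d=np.array([(u-c['cx'])/c['fx'],-(v-c['cy'])/c['fy'],-1.]); return -R.T@t, R.T@d
def onplane(c,u,v,z):
    o,d=ray(c,u,v); return o+d*(z-o[2])/d[2]
def proj(c,p):
    E=np.array(c['extrinsics']); q=E[:3,:3]@np.array(p)+E[:3,3]; return c['cx']+c['fx']*q[0]/-q[2], c['cy']+c['fy']*-q[1]/-q[2]
def tri(c1,p1,c2,p2):
    o1,d1=ray(c1,*p1);o2,d2=ray(c2,*p2)
    A=np.stack([d1,-d2],1); s=np.linalg.lstsq(A,o2-o1,rcond=None)[0]
    a=o1+s[0]*d1;b=o2+s[1]*d2; return (a+b)/2,np.linalg.norm(a-b)
E
python3 - <<'E'
from h import *
for n in('scene','top'):
    c=grab(n,'a'); print(n,[k for k in c],c['fx'],c['cx'],c['cy'],ray(c,256,192))
    cv2.imwrite(f'pics/a_{n}_big.png',cv2.resize(c['img'],(800,600),interpolation=cv2.INTER_CUBIC))
print(readout.get_state(),manip.hold_point_z)
E
```

```text
scene ['img', 'fx', 'fy', 'cx', 'cy', 'extrinsics'] 451.6613652789318 250.51636748417843 195.3653509452789 (array([-0.23462813,  0.5147765 ,  1.07607002]), array([ 0.55410209, -0.38537239, -0.73801214]))
top ['img', 'fx', 'fy', 'cx', 'cy', 'extrinsics'] 423.94057425236355 252.3374369534102 187.8145786489196 (array([ 0.38290629, -0.01418534,  1.51498653]), array([ 7.80333324e-02, -3.91672875e-04, -9.97036987e-01]))
{'time': 0.1, 'joint_positions': array([ 1.23818303,  0.57645825,  0.02484303,  1.43780909, -0.01501308,
        1.12898426, -0.05648833]), 'qd': array([-3.79175448e-04, -3.68352885e-03, -2.93388821e-04, -1.32861723e-03,
       -2.22002086e-03,  1.01667227e-03,  4.90174588e-05]), 'effort': array([ 4.60328272e-03, -7.67308545e+01,  2.25706279e+00, -2.86605567e+01,
        1.57186389e-02,  8.59386666e-03, -2.48002868e-05]), 'tcp_pos': array([ 0.16613891, -0.65382865,  0.23052717]), 'orientation': array([-1.57226962e+00, -6.12651101e-05, -2.89273692e+00]), 'ft_force': array([ 0.69715145, -0.93608015, -0.76985746]), 'torque': array([ 0.03641201, -0.04686127, -0.03655374]), 'grip_width': 0.9999408502443926} -0.0187
```

View pics/a_scene_big.png

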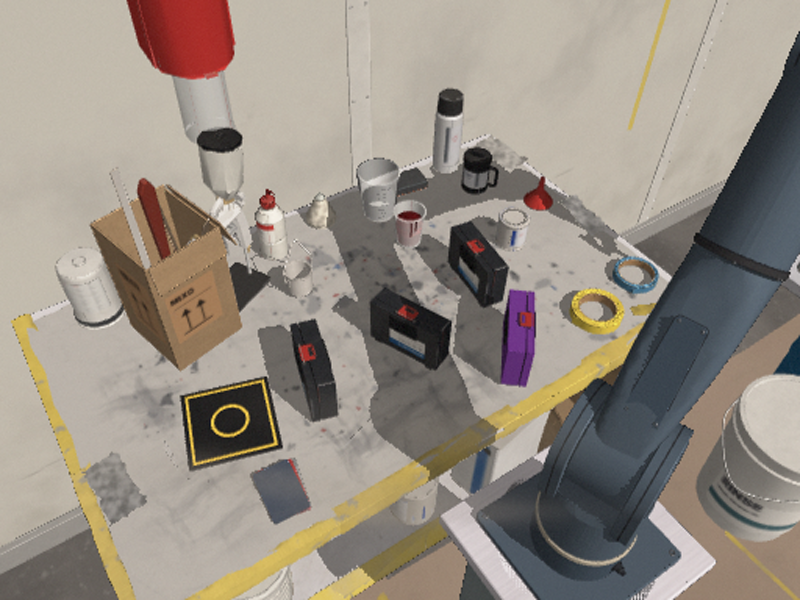

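View pics/a_top_big.png

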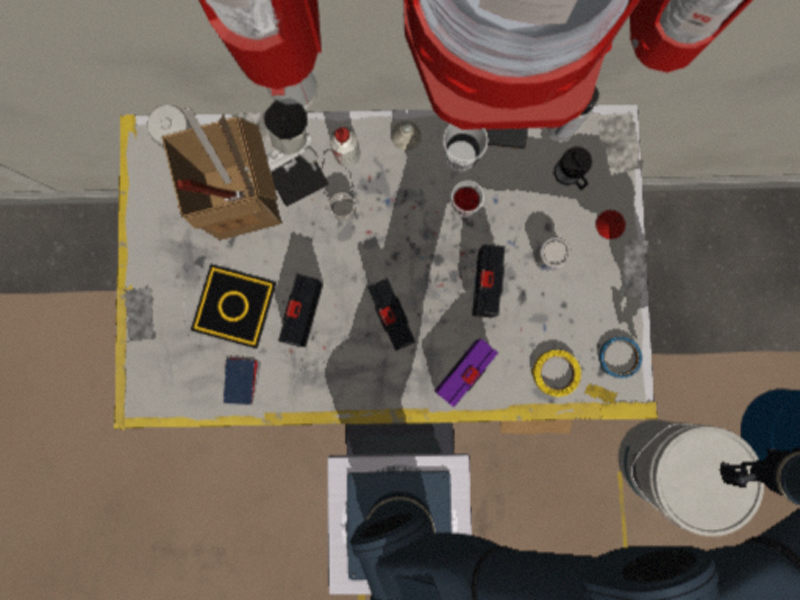

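The scene view shows three black cases with red latches (800×600 pixels: 308,352 / 407,312 / 487,245). In the top view they are at 300,310 / 390,313 / 488,280. Possible mix-ups: the purple look-alike at top 466,372, which I leave alone, and the dark booklet at 240,380. The mat is at 233,305, the tin at 553,252, the small cup at 467,198 and the dip cup at 342,190.

```bash
python3 - <<'E'
from h import *
t=load('top','a'); s=load('scene','a')
def comps(c,m,amin):
    n,l,st,ce=cv2.connectedComponentsWithStats(m.astype(np.uint8)); return [(tuple(np.round(ce[i],1)),st[i,4],i) for i in range(1,n) if st[i,4]>=amin],l
for nm,c in(('top',t),('scene',s)):
    hsv=cv2.cvtColor(c['img'],cv2.COLOR_BGR2HSV); H,S,V=cv2.split(hsv)
    red=((H<8)|(H>172))&(S>130)&(V>70)
    print(nm,'red',[x[:2] for x in comps(c,red,12)[0] if x[1]<800])
    yel=(H>20)&(H<34)&(S>120)&(V>100)
    print(nm,'yel',[x[:2] for x in comps(c,yel,40)[0]])
    blk=(V<62)&(S<140)
    if nm=='top':
        blk=cv2.morphologyEx((V<50).astype(np.uint8),cv2.MORPH_OPEN,np.ones((3,3)))
        cs,_=cv2.findContours(blk,cv2.RETR_EXTERNAL,cv2.CHAIN_APPROX_NONE)
        for k in cs:
            if cv2.contourArea(k)>300: print('blk',np.round(cv2.minAreaRect(k)[0]),cv2.minAreaRect(k)[1:],cv2.contourArea(k))
im=t['img'][145:265,115:345]; cv2.imwrite('pics/crop_t.png',cv2.resize(im,None,fx=3.4,fy=3.4,interpolation=cv2.INTER_CUBIC))
E
```

```text
top red [((np.float64(218.4), np.float64(85.8)), np.int32(65)), ((np.float64(116.5), np.float64(118.0)), np.int32(35)), ((np.float64(386.0), np.float64(146.2)), np.int32(80)), ((np.float64(311.3), np.float64(178.1)), np.int32(74)), ((np.float64(187.4), np.float64(197.2)), np.int32(77)), ((np.float64(246.1), np.float64(201.1)), np.int32(47)), ((np.float64(162.8), np.float64(237.0)), np.int32(19)), ((np.float64(301.2), np.float64(240.0)), np.int32(46))]
top yel [((np.float64(79.0), np.float64(109.9)), np.int32(437)), ((np.float64(117.6), np.float64(245.3)), np.int32(1490)), ((np.float64(149.1), np.float64(195.7)), np.int32(332)), ((np.float64(148.6), np.float64(195.4)), np.int32(137)), ((np.float64(356.3), np.float64(238.6)), np.int32(375)), ((np.float64(348.1), np.float64(263.0)), np.int32(1582)), ((np.float64(396.9), np.float64(311.7)), np.int32(50)), ((np.float64(399.1), np.float64(338.6)), np.int32(53))]
blk [367. 351.] ((289.8818664550781, 77.10440063476562), 5.594797611236572) 8839.0
blk [251. 280.] ((18.93070411682129, 59.851314544677734), 88.26429748535156) 988.5
blk [492. 284.
[... 1248 characters left out ...]
)), np.int32(443)), ((np.float64(411.1), np.float64(197.5)), np.int32(79)), ((np.float64(22.6), np.float64(234.6)), np.int32(547)), ((np.float64(361.1), np.float64(246.1)), np.int32(1420)), ((np.float64(146.9), np.float64(270.3)), np.int32(422)), ((np.float64(146.8), np.float64(269.0)), np.int32(166)), ((np.float64(61.1), np.float64(333.6)), np.int32(1043)), ((np.float64(208.2), np.float64(338.3)), np.int32(2097)), ((np.float64(278.2), np.float64(343.0)), np.int32(103)), ((np.float64(261.0), np.float64(354.2)), np.int32(168)), ((np.float64(235.9), np.float64(372.9)), np.int32(76)), ((np.float64(501.8), np.float64(375.9)), np.int32(44)), ((np.float64(206.8), np.float64(380.6)), np.int32(77))]
```

View pics/crop_t.png

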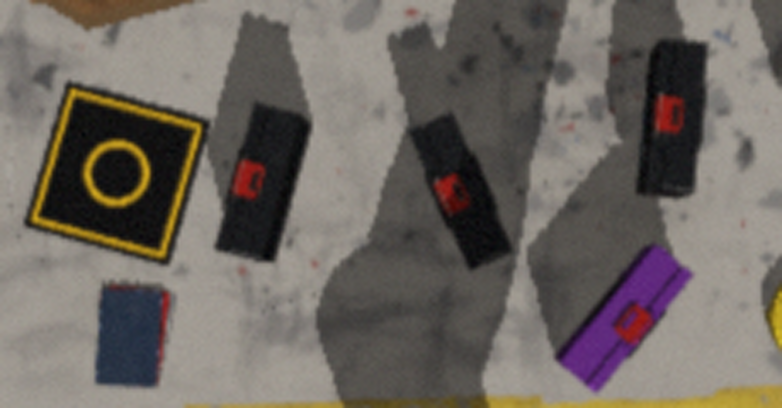

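```bash
python3 - <<'E'
from h import *
t=load('top','a'); s=load('scene','a')
L={'L':((187.4,197.2),(196.2,225.2)),'M':((246.1,201.1),(260.0,199.7)),'R':((311.3,178.1),(304.1,157.1)),'P':((301.2,240),(336.4,204)),'mat':((148.6,195.4),(146.8,269.0)),'tin?':((353.5,161),(328,145)),}
for k,(a,b) in L.items(): print(k,tri(t,a,s,b))
V=cv2.cvtColor(t['img'],cv2.COLOR_BGR2HSV)[...,2]
V2=cv2.cvtColor(t['img'],cv2.COLOR_BGR2HSV)
H,S,VV=cv2.split(V2)
big=t['img'].copy()
for k,w in (('L',(165,175,215,235)),('M',(230,175,275,230)),('R',(297,150,325,208))):
    x0,y0,x1,y1=w; m=((VV<55)|(((H<8)|(H>172))&(S>130)))[y0:y1,x0:x1].astype(np.uint8)
    m=cv2.morphologyEx(m,cv2.MORPH_CLOSE,np.ones((3,3))); m=cv2.morphologyEx(m,cv2.MORPH_OPEN,np.ones((3,3)))
    c=max(cv2.findContours(m,0,1)[0],key=cv2.contourArea); b=cv2.boxPoints(cv2.minAreaRect(c))+[x0,y0]
    print(k,'area',cv2.contourArea(c),np.round(b,1).tolist())
    # top-plane
    for z in(.105,0.0): print('  z',z,[np.round(onplane(t,*p,z)[:2],4).tolist() for p in b])
    p=[onplane(t,*q,.105)[:2] for q in b]; e=p[1]-p[0]; f=p[2]-p[1]; d=e if np.linalg.norm(e)>np.linalg.norm(f) else f
    print('  long dir deg',np.degrees(np.arctan2(d[1],d[0])),np.linalg.norm(e),np.linalg.norm(f))
for n,c in(('tin',(353.5,161)),('cup',(299,127)),('dip',(218.5,128))): print(n,onplane(t,*c,.08))
E
```

```text
L (array([0.47998601, 0.21377462, 0.10569103]), np.float64(0.0014947787502361655))
M (array([0.462275  , 0.01743723, 0.1080736 ]), np.float64(0.003417524083726734))
R (array([ 0.53581152, -0.20034934,  0.10652206]), np.float64(0.00040043241130515556))
P (array([ 0.33184906, -0.16017247,  0.10545457]), np.float64(0.0011435209991713965))
mat (array([ 0.49669207,  0.37076727, -0.00202024]), np.float64(0.0017102895191734558))
tin? (array([ 0.60038255, -0.36187657,  0.03165231]), np.float64(0.0037201880397319106))
L area 718.5 [[177.2, 217.0], [189.0, 173.4], [206.6, 178.1], [194.8, 221.7]]
  z 0.105 [[0.4152, 0.2487], [0.5604, 0.2087], [0.5432, 0.1498], [0.3984, 0.1902]]
  z 0.0 [[0.4176, 0.2683], [0.5736, 0.2253], [0.5552, 0.162], [0.3995, 0.2055]]
  long dir deg -15.401041668972894 0.15059613243098655 0.06141206925018699
M area 624.0 [[233.5, 183.6], [248.4, 176.9], [266.7, 218.1], [251.8, 224.8]]
  z 0.105 [[0.5231, 0.06], [0.5444, 0.0096], [0.4056, -0.0485], [0.3847, 0.0014]]
  z 0.0 [[0.5335, 0.0655], [0.5564, 0.0114], [0.4073, -0.0511], [0.3848, 0.0026]]
  long dir deg -157.24707927023576 0.05467740903364621 0.1504134571553661
R area 697.5 [[301.6, 201.8], [305.7, 156.1], [322.9, 157.6], [318.8, 203.3]]
  z 0.105 [[0.4576, -0.1656], [0.6109, -0.1841], [0.6044, -0.2416], [0.4513, -0.2226]]
  z 0.0 [[0.4632, -0.1768], [0.6278, -0.1967], [0.6208, -0.2585], [0.4563, -0.2381]]
  long dir deg -6.873379162939352 0.15438016569795907 0.05789442467915435
tin [ 0.59450014 -0.34920205  0.08      ]
cup [ 0.71633144 -0.16706072  0.08      ]
dip [0.71883533 0.10990736 0.08      ]
```

Measured: case L (0.481, 0.205), long axis −15.4°; case M (0.4645, 0.0056), 22.8°; case R (0.533, −0.206), −6.9°; mat (0.497, 0.371). The close crop confirms the three black cases, with the purple one left out. I start with R, the nearest to the arm.

Request:
drive_tool --pt "23 28 0" --pt "23 28 0" --pt "23 28 0" --pt "23 28 0" --pt "23 28 0" --pt "23 28 0" --pt "23 28 0" --pt "23 28 0" --pt "23 28 0" --pt "23 28 0" --pt "23 28 0" --pt "23 28 0" --pt "23 28 0" --pt "23 28 0" --pt "23 28 0" --pt "23 28 0" --pt "0 0 0" --pt "0 0 0" --twist '[-0.023,-0.023,-0.023,-0.023,-0.023,-0.023,-0.023,-0.023,-0.023,-0.023,-0.023,-0.023,-0.023,-0.023,-0.023,-0.023,0,0]' --jaw 85 --force 40

```text
time: 1.6
tcp_pos: [0.5353, -0.2036, 0.2307]
orientation: [-1.572, -0.001, 3.027]
ft_force: [-0.4, -0.3, -0.2]
grip_width: 0.995
```

```bash
python3 - <<'E'
from h import *
ims=[]
for n in('scene','top'):
    c=grab(n,'b'); i=c['img'].copy()
    T=[.533,-.206]; a=np.radians(-6.9); l=np.array([np.cos(a),np.sin(a)]); p=np.array([-l[1],l[0]])
    for sx in(1,-1):
        for sy in(1,-1):
            q=np.array(T)+sx*.075*l+sy*.0265*p; u=proj(c,[*q,.105]); cv2.circle(i,tuple(int(round(x)) for x in u),1,(0,255,0),-1)
    ims.append(i[90:290,200:400])
cv2.imwrite('pics/b_crop.png',cv2.resize(np.hstack(ims),(800,400),interpolation=cv2.INTER_CUBIC))
E
```

```text
(no output)
```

View pics/b_crop.png

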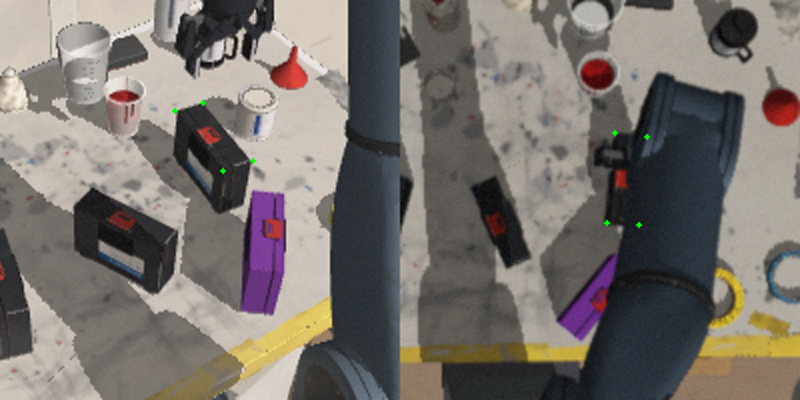

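The dots sit on the corners of the case top (scene crop 178,108 to 252,160), and the jaws are above it. I descend and grip.

Request:
drive_tool --pt "-2 -2 -30" --pt "0 0 -35" --pt "0 0 -35" --pt "0 0 -30" --pt "0 0 -25" --pt "0 0 -13" --pt "0 0 0" --twist '[0,0,0,0,0,0,0]'

```text
time: 2.28
tcp_pos: [0.5293, -0.2094, 0.0604]
orientation: [-1.571, -0.005, 3.02]
ft_force: [-0.4, -0.0, 0.4]
grip_width: 0.996
```

Request:
drive_tool --pt "0 0 0" --pt "0 0 0" --pt "0 0 0" --pt "0 0 0" --pt "0 0 0" --pt "0 0 0" --pt "0 0 0" --pt "0 0 0" --twist '[0,0,0,0,0,0,0,0]' --jaw 40 --force 45

```text
time: 2.95
tcp_pos: [0.533, -0.2085, 0.065]
orientation: [-1.57, 0.003, 3.022]
ft_force: [-2.3, 1.6, 7.1]
grip_width: 0.615
```

Request:
drive_tool --pt "0 0 10" --pt "0 0 20" --pt "0 0 30" --pt "0 0 35" --pt "0 0 30" --pt "0 0 20" --pt "0 0 10" --pt "0 0 0" --pt "0 0 0" --pt "0 0 0" --twist '[0,0,0,0,0,0,0,0,0,0]'

```text
time: 3.78
tcp_pos: [0.5311, -0.2079, 0.2167]
orientation: [-1.571, -0.003, 3.022]
ft_force: [-0.4, -0.0, -7.3]
grip_width: 0.617
```

```bash
cat >> h.py <<'E'
def meas(yaw_long,n=12):
    T=[];F=[];
    for _ in range(n):
        imaging.camera('top'); s=readout.get_state(); T.append(s['torque']);F.append(s['ft_force'])
    T=np.array(T);F=np.array(F); a=np.radians(yaw_long); th=np.array([-np.sin(a),np.cos(a),0]); l=np.array([np.cos(a),np.sin(a),0])
    print('t',round(s['time'],2),'tcp',np.round(s['tcp_pos'],4),'rpy',np.round(s['orientation'],3),'F',F.mean(0).round(2),'T',T.mean(0).round(4),'sd',T.std(0).round(3),'| about thickness axis',round(float(T.mean(0)@th),4),'about long',round(float(T.mean(0)@l),4))
E
python3 -c "
from h import *
meas(-6.9); grab('scene','c')"
```

```text
t 4.38 tcp [ 0.5322 -0.2082  0.2183] rpy [-1.571  0.     3.022] F [ 0.02  0.12 -6.72] T [ 0.0087 -0.0185 -0.017 ] sd [0.035 0.022 0.022] | about thickness axis -0.0173 about long 0.0108
```

View pics/c_scene.png

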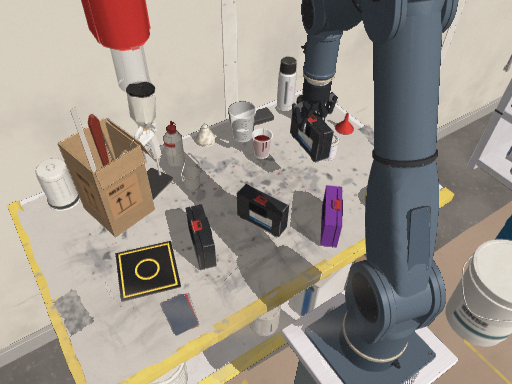

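Case R is held level, about 0.155 m clear of the bench. I shake it lengthwise and end with a gentle stop, so a loose ball would stay at the far (+) end.

Request:
drive_tool --pt "-8 1 0" --pt "-16 2 0" --pt "-16 2 0" --pt "-12 1 0" --pt "-6 0 0" --pt "0 0 0" --pt "40 -5 0" --pt "40 -5 0" --pt "40 -5 0" --pt "40 -5 0" --pt "-40 5 0" --pt "-40 5 0" --pt "-32 4 0" --pt "-24 3 0" --pt "-16 2 0" --pt "-8 1 0" --pt "0 0 0" --pt "0 0 0" --pt "0 0 0" --pt "0 0 0" --twist '[0,0,0,0,0,0,0,0,0,0,0,0,0,0,0,0,0,0,0,0]'

```text
time: 6.1
tcp_pos: [0.4757, -0.2022, 0.2182]
orientation: [-1.571, 0.001, 3.023]
ft_force: [0.1, 0.8, -6.8]
grip_width: 0.61
```

```bash
python3 -c "
from h import *
meas(-6.9,16)"
```

```text
t 6.9 tcp [ 0.4742 -0.2022  0.2183] rpy [-1.571  0.     3.022] F [-0.01  0.1  -6.59] T [ 0.001  -0.042   0.0006] sd [0.033 0.07  0.026] | about thickness axis -0.0416 about long 0.0061
```

Request:
drive_tool --pt "8 -1 0" --pt "16 -2 0" --pt "24 -3 0" --pt "32 -4 0" --pt "32 -4 0" --pt "24 -3 0" --pt "16 -2 0" --pt "8 -1 0" --pt "0 0 0" --pt "-40 5 0" --pt "-40 5 0" --pt "-40 5 0" --pt "-40 5 0" --pt "40 -5 0" --pt "40 -5 0" --pt "32 -4 0" --pt "24 -3 0" --pt "16 -2 0" --pt "8 -1 0" --pt "0 0 0" --twist '[0,0,0,0,0,0,0,0,0,0,0,0,0,0,0,0,0,0,0,0]'

```text
time: 8.57
tcp_pos: [0.6347, -0.2221, 0.2177]
orientation: [-1.571, -0.001, 3.023]
ft_force: [-0.6, 0.3, -5.8]
grip_width: 0.614
```

```bash
python3 -c "
from h import *
for i in range(5): imaging.camera('top')
meas(-6.9,16); grab('scene','d')"
```

```text
t 9.62 tcp [ 0.6342 -0.2222  0.2182] rpy [-1.571 -0.     3.022] F [ 0.07  0.03 -6.72] T [ 0.0057  0.06   -0.0015] sd [0.026 0.023 0.037] | about thickness axis 0.0602 about long -0.0015
```

View pics/d_scene.png

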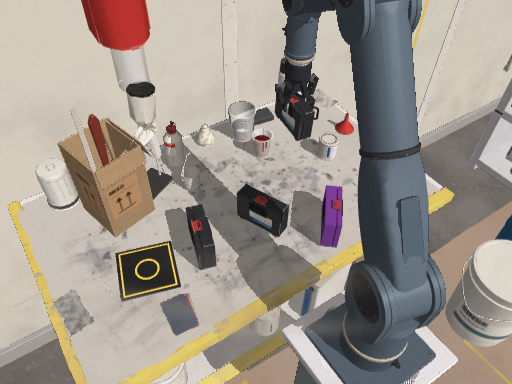

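The moment about the thickness axis changed by 0.10 N m between the two shakes (−0.042 to +0.060), which suggests a rolling ball. I repeat the first shake to rule out the case slipping in the grip.

Request:
drive_tool --pt "-8 1 0" --pt "-16 2 0" --pt "-24 3 0" --pt "-32 4 0" --pt "-32 4 0" --pt "-24 3 0" --pt "-16 2 0" --pt "-8 1 0" --pt "0 0 0" --pt "40 -5 0" --pt "40 -5 0" --pt "40 -5 0" --pt "40 -5 0" --pt "-40 5 0" --pt "-40 5 0" --pt "-32 4 0" --pt "-24 3 0" --pt "-16 2 0" --pt "-8 1 0" --pt "0 0 0" --twist '[0,0,0,0,0,0,0,0,0,0,0,0,0,0,0,0,0,0,0,0]'

```text
time: 11.33
tcp_pos: [0.4739, -0.2023, 0.2186]
orientation: [-1.571, 0.0, 3.022]
ft_force: [0.3, 1.0, -6.9]
grip_width: 0.612
```

```bash
python3 -c "
from h import *
for i in range(8): imaging.camera('top')
meas(-6.9,16); grab('scene','e')"
```

```text
t 12.53 tcp [ 0.4742 -0.2022  0.2183] rpy [-1.571  0.     3.022] F [-0.3   0.07 -6.5 ] T [-0.0034 -0.063   0.0029] sd [0.03  0.074 0.025] | about thickness axis -0.0629 about long 0.0042
```

Request:
drive_tool --pt "8 -1 0" --pt "16 -2 0" --pt "24 -3 0" --pt "32 -4 0" --pt "32 -4 0" --pt "24 -3 0" --pt "16 -2 0" --pt "8 -1 0" --pt "0 0 0" --pt "-40 5 0" --pt "-40 5 0" --pt "-40 5 0" --pt "-40 5 0" --pt "40 -5 0" --pt "40 -5 0" --pt "32 -4 0" --pt "24 -3 0" --pt "16 -2 0" --pt "8 -1 0" --pt "0 0 0" --twist '[0,0,0,0,0,0,0,0,0,0,0,0,0,0,0,0,0,0,0,0]'

```text
time: 14.25
tcp_pos: [0.6348, -0.2221, 0.2177]
orientation: [-1.571, -0.0, 3.023]
ft_force: [0.1, 1.1, -5.2]
grip_width: 0.609
```

```bash
python3 -c "
from h import *
for i in range(8): imaging.camera('top')
meas(-6.9,16); grab('scene','f')
import cv2
a=[cv2.resize(load('scene',k)['img'][60:200,230:370],(266,266),interpolation=2) for k in 'cef']
cv2.imwrite('pics/cef.png',np.hstack(a))"
```

```text
t 15.45 tcp [ 0.6342 -0.2222  0.2183] rpy [-1.571 -0.     3.022] F [ 0.02  0.05 -6.77] T [0.0163 0.0769 0.0012] sd [0.029 0.027 0.034] | about thickness axis 0.0783 about long 0.0069
```

View pics/cef.png

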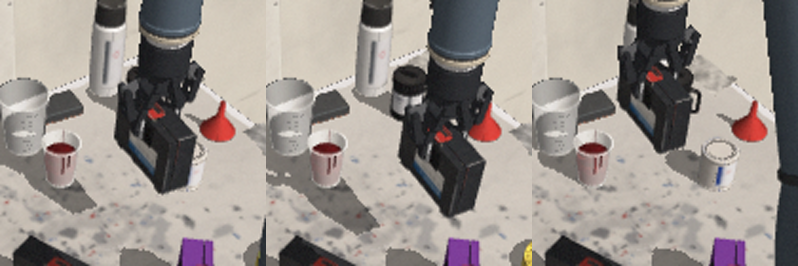

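The moment readings repeat, but they also go with the arm's position (x 0.474 against 0.634). As a control, I move gently without shaking and measure again.

Request:
drive_tool --pt "-4 0 0" --pt "-9 1 0" --pt "-14 2 0" --pt "-18 2 0" --pt "-20 3 0" --pt "-20 3 0" --pt "-20 3 0" --pt "-20 2 0" --pt "-15 2 0" --pt "-10 1 0" --pt "-6 1 0" --pt "-4 0 0" --pt "0 0 0" --twist '[0,0,0,0,0,0,0,0,0,0,0,0,0]'

```text
time: 16.58
tcp_pos: [0.4741, -0.2024, 0.2185]
orientation: [-1.571, 0.0, 3.022]
ft_force: [0.2, -0.3, -6.2]
grip_width: 0.615
```

```bash
python3 -c "
from h import *
for i in range(3): imaging.camera('top')
meas(-6.9,14)"
```

```text
t 17.43 tcp [ 0.4742 -0.2022  0.2183] rpy [-1.571  0.     3.022] F [ 0.02 -0.03 -6.39] T [0.0131 0.0602 0.0037] sd [0.026 0.033 0.033] | about thickness axis 0.0613 about long 0.0058
```

The moment stays at +0.061 at x 0.474 after a gentle move. It therefore follows the shake and not the position: R is the rattling case, and the ball ended at each end in turn. Before going to the mat I check clearance to the box beside it.

```bash
python3 -c "
from h import *
t=load('top','a');s=load('scene','a')
# box near-lower corner: top rim lowest point big(220,240); scene rim nearest corner big(165,275)? base corner big(182,367)
print(tri(t,(222*.64,240*.64),s,(155*.64,275*.64)))
print('rim z.2',onplane(t,142,153,.2),onplane(t,181,143,.2),'base',onplane(s,182*.64,367*.64,0),onplane(s,241*.64,318*.64,0))
print(np.round(readout.get_state()['joint_positions'],2))
cv2.imwrite('pics/boxc.png',np.hstack([cv2.resize(t['img'][60:220,80:240],(400,400),interpolation=2),cv2.resize(s['img'][90:310,30:250],(400,400),interpolation=2)]))"
```

```text
(array([0.62170803, 0.3608973 , 0.24903835]), np.float64(0.07030412710196544))
rim z.2 [0.61604016 0.34124513 0.2       ] [0.6452949  0.21826749 0.2       ] base [0.65215296 0.39623517 0.        ] [0.70454182 0.24992072 0.        ]
[ 0.3   0.35  0.02  1.87 -0.01  0.92 -1.37]
```

View pics/boxc.png

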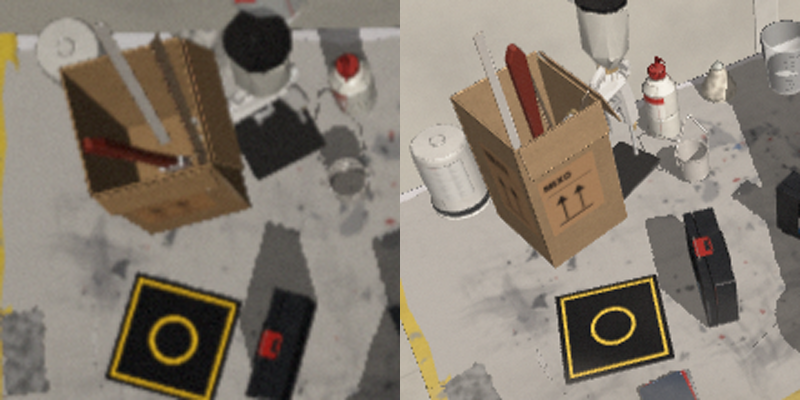

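The box's nearest edge is at about x 0.62 and the case end will reach about 0.57, so there is room. I carry it over at raised height.

Request:
drive_tool --pt "0 10 10" --pt "1 20 10" --pt "1 30 0" --pt "1 35 0" --pt "1 35 0" --pt "1 35 0" --pt "1 35 0" --pt "1 35 0" --pt "1 35 0" --pt "1 35 0" --pt "1 35 0" --pt "1 35 0" --pt "1 35 0" --pt "0 35 0" --pt "0 35 0" --pt "0 35 0" --pt "0 28 0" --pt "0 18 0" --pt "0 9 0" --pt "0 3 0" --twist '[0,0,0,0,0,0,0,0,0,0,0,0,0,0,0,0,0,0,0,0]'

```text
time: 19.1
tcp_pos: [0.485, 0.3732, 0.2385]
orientation: [-1.572, -0.001, 3.025]
ft_force: [-0.4, -0.0, -7.1]
grip_width: 0.615
```

Request:
drive_tool --pt "0 0 -5" --pt "0 0 -10" --pt "0 0 -15" --pt "0 0 -15" --pt "0 0 -13" --pt "0 0 -8" --pt "0 0 -3" --pt "0 0 0" --pt "0 0 0" --pt "0 0 0" --pt "0 0 0" --pt "0 0 0" --pt "0 0 0" --twist '[0,0,0,0,0,0,0,0,0,0,0,0,0]'

```text
time: 20.18
tcp_pos: [0.4863, 0.3709, 0.1697]
orientation: [-1.571, 0.0, 3.022]
ft_force: [-0.4, -0.4, -5.8]
grip_width: 0.613
```

```bash
python3 -c "
from h import *
a=grab('scene','g');b=grab('top','g')
print(readout.get_state())
cv2.imwrite('pics/g_big.png',np.hstack([cv2.resize(a['img'][100:330,50:280],(400,400),interpolation=2),cv2.resize(b['img'][80:280,100:300],(400,400),interpolation=2)]))"
```

```text
{'time': 20.2833, 'joint_positions': array([-0.6413411 ,  0.53908721, -0.1363939 ,  1.69111637,  0.08803053,
        0.91704649, -2.50210815]), 'qd': array([ 0.00020467,  0.00319925,  0.00189237,  0.0014434 , -0.00194935,
        0.00014411,  0.00109661]), 'effort': array([ 1.62196235e-02, -7.45660043e+01, -5.37055023e-01, -2.71554101e+01,
        5.54961339e-02, -4.64828010e-02,  7.80883693e-04]), 'tcp_pos': array([0.48622682, 0.37087067, 0.16948036]), 'orientation': array([-1.57104813e+00,  1.93350870e-04,  3.02246560e+00]), 'ft_force': array([ 0.56703948,  0.32271719, -6.94827231]), 'torque': array([-0.02105008,  0.05643502, -0.01665522]), 'grip_width': 0.6141455655912157}
```

View pics/g_big.png

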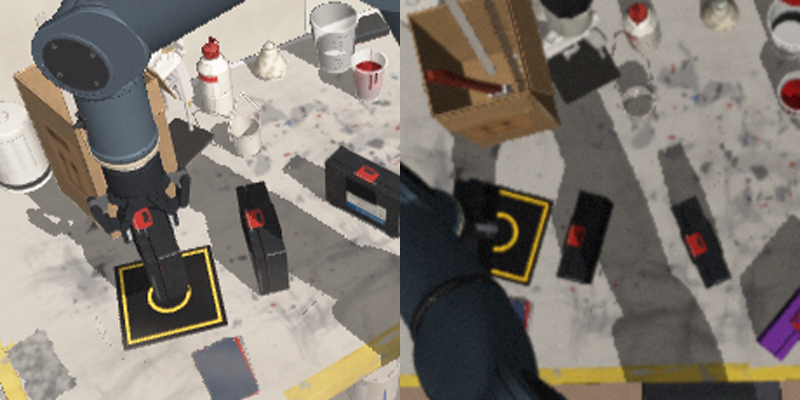

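View pics/g_scene.png

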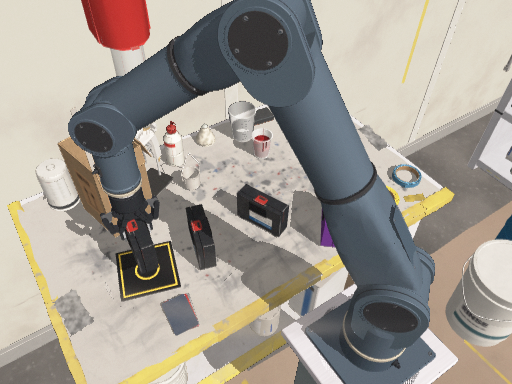

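```bash
python3 -c "
from h import *
c=load('scene','g'); i=cv2.resize(c['img'][200:300,90:190],(700,700),interpolation=2)
a=np.radians(-6.9); l=np.array([np.cos(a),np.sin(a)]); p=np.array([-l[1],l[0]])
for z in(.104,.209):
  for sx in(1,-1):
    for sy in(1,-1):
      q=np.array([.486,.372])+sx*.075*l+sy*.0265*p; u=proj(c,[*q,z]); cv2.circle(i,(int((u[0]-89.5)*7),int((u[1]-199.5)*7)),5,(0,255,0) if z>.15 else (255,255,0),-1)
cv2.imwrite('pics/g2.png',i[:600])"
```

```text
(no output)
```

View pics/g2.png

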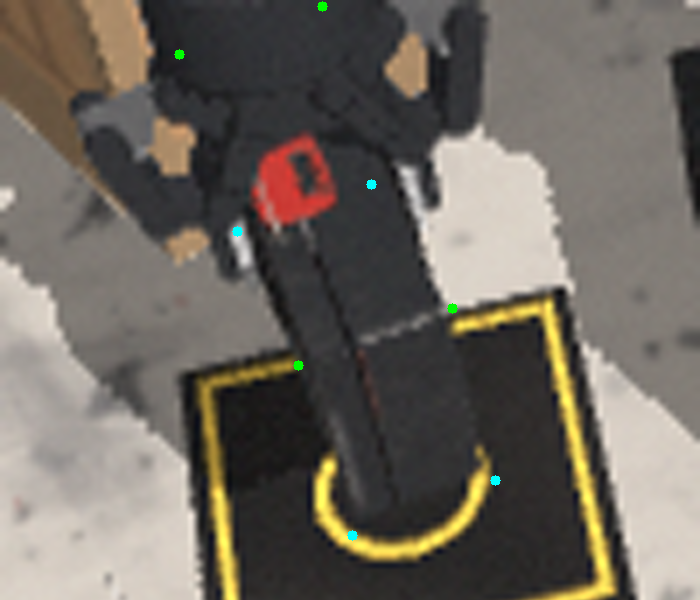

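The upright outline I projected lands on the top edge of the held case (crop about 375,337) to within a few pixels, so tilt is about 2° or less and the underside is about 0.10 m above the mat. The two silent cases stand undisturbed.

```bash
python3 -c "
from rig import manip
print(manip.sign_off())"
```

```text
the job is handed in; nothing more can be done
None
```

The rattling case was the first one I picked up, the right-hand one of the three. It is now held upright and still over the mat, and the job is handed in at about 20 s of the 72 s allowed.

- **How I found it:** I shook it lengthwise four times, about 0.15 m above the bench. The wrist moment about its thickness axis came out at −0.04, +0.06, −0.06 and +0.08 N m in turn, a swing of 0.10 to 0.14 N m (0.12 expected).
- **Control check:** the readings also went with the arm's position, so I moved the case back gently without shaking. The moment stayed at +0.06, which means the ball was rolling and the arm's position was not the cause.
- **Final hold:** the gripper is at (0.486, 0.371), about 11 mm from the mat centre, with the underside about 0.10 m above the mat. Tilt in the picture is about 2° or less. The lower edge looked about 3 pixels higher than my outline; I put that down to its bevelled edges.
- **Other objects:** I did not pick up or shake the two silent cases. They stand in place, and the small cup and dip cup look unmoved. The tin was hidden by the arm in the last picture; it looked unmoved when last seen, during the shaking.

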